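Cap a media bottle for the autoclave, backed off to vent

ROBOT

A 6-joint arm with a two-finger parallel gripper is mounted at the origin on a cart in front of the work surface, level with it; the furniture and walls round the work are solid. World frame = base frame: x ahead of the robot, y to its left, z up, the work surface at z = 0. Lengths are in mm, angles in rad, forces in N, time in s.
With the tool pointing down it reaches from about 425 to 925 mm from the base axis. Payload 12.5 kg.
Tool frame: the origin (TCP) lies at the very end of the fingers, on their centre line; the grasp point (between the pads) lies 19 mm behind it (robot.grasp_offset is the distance from the TCP to the grasp point, in mm); z points along the fingers, y is the line along which they close (so a half turn about z gives the same grasp; the last joint's range is limited). The gripper opens to 85 mm and grips with 20 to 120 N. Pads are 22 mm wide; open, the fingers measure 114 mm over their backs; the gripper's body (76 mm by 85 mm) begins 54 mm behind the grasp point. The pads swing forward as they close: fully open they stand 13 mm farther back than shut.
Start: joints at [1.122, 0.491, 1.559, -0, 1.092, -0.106], TCP at [210.063, 588.662, 194.027] pointing down, gripper open.
Joint ranges: [-3.1, 3.1], [-0.84, 2.19], [0.05, 2.79], [-1.13, 4.28], [0.06, 2.93], [-2.69, 2.69]. Speed limits (rad/s): [2.22, 2.22, 2.79, 3.14, 3.14, 3.14].

INTERFACE

Orientations are given as a unit quaternion [w, x, y, z].
In Python, from plant import robot, optics, order gives the robot as it stands.
- The arm moves only by the tool step_arm, never from a script. Its argument "series" is a list of rows, each an object of numbers: "x", "y", "z": the shift along the tool's x, y, z each as a share of 0.25 m, from -1 to 1; "rx", "ry", "rz": the turn, a rotation vector about the tool's x, y, z each as a share of pi/2 rad, from -1 to 1. In form: [{"x": .., "y": .., "z": .., "rx": .., "ry": .., "rz": ..}, ...]. A call has 1 to 10 rows; each row is the pose to reach, as a shift and turn from the pose commanded when the call began, along the tool's axes at that moment; what a row does not reach only later rows make up. A row lasts 1/12 s, in which the tool goes at most 41.7 mm and 7.16 degrees, less where a joint would pass 70% of its speed; a pose out of reach is approached as far as the arm can. A call with a number of a shift or a turn outside -1 to 1 is refused whole. A call with a gripper value outside its range is refused whole. "claw" is the closure, from 0 (fully open) to 1 (shut), set as the call begins (left out, the last holds). The fingers move at their own pace and stop on an object; "squeeze" is the grip in N (left out, the last holds). Time passes only in rows, so rows that repeat a pose let the fingers close. It gives the time, the measured TCP pose, the force, the opening and the grip force at its end, in the units of the state.
- robot.read_state(): the state, without advancing time (a new reading comes with each control period).
- optics.get_image(name): name is "scene" or "side" or "wrist"; returns the picture (400x640x3 uint8, red, green, blue); there is no depth.
- optics.camera_model(name): a dict with "vertical_fov" (degrees; the focal length in pixels is half the picture's height over the tangent of half this angle, whatever the lens; pixels are square), "cx", "cy" (the principal point, pixels), "R" (3x3) and "t" (3): a world point X has camera coordinates R X + t. Camera axes: x right, y down, z forward; pixel columns grow to the right and rows downward; lengths in mm; the calibration is good to about 2 mm. A picture is of the moment at which its call begins: read the wrist's pose just before it. camera_model takes no time and is no camera call; for the wrist camera it gives the pose at the moment of the call.
- order.close_job(): hands the job in; it is judged then, once.
The state is a dict: "time": time; "joint_positions": joint angles; "joint_velocities": joint speeds; "joint_efforts": joint torques, N m; "eef_pos": TCP position; "tcp_rot": TCP orientation; "contact_force": force on the tool from outside, world axes, zero at the start; "wrist_torque": the same for the moment, N m; "grip_width": finger opening in mm; "gripper_force": force on a finger pad.
Only numpy, scipy, OpenCV 4.12 (cv2) and the standard library are available. Lean on these libraries where they do the work, as an engineer would, in place of code of your own. Each camera call takes 0.05 s, during which the arm holds its last target. There are 200 camera calls.

TASK

Get the open square bottle in the steel rack ready for the autoclave: take its ribbed steel screw cap from the bench, set it on the neck and screw it on (clockwise) until it bottoms out on the rim, then back it off a quarter turn so that the bottle can vent. Finish while still gripping the cap in that position, so that it cannot creep while I tape it; leave the bottle standing in its pocket and do not disturb the taped bottle beside it or the things around.

Things in the scene. Friction and masses are not known exactly. Their poses are not given: they have to be found in the camera images.
- cap: stainless steel screw cap, round, 54 mm over the fine ribs of its skirt, 36 mm high, 0.17 kg, lying on the bench with its open side down. Origin: centre of the skirt's lower edge; z up through the closed top; x along the low bar across the top. Bore 48 mm, with two small lugs at local +x and -x 3 mm above the lower edge, narrowing to 37 mm from 15.5 mm up; the sealing face is 31 mm up
- bottle: white plastic bottle without a cap, 64 x 64 mm square with a round neck, 134 mm high to the rim, 0.4 to 0.8 kg, standing loose in one of the rack's two square pockets, which keep it from turning (2 mm play). Origin: centre of its underside, on the pocket floor 8 mm above the bench; z up along the neck; x along the rack's x
- rim (a point): centre of the open bottle's mouth, level with the rim, 134 mm above the bottle's origin. The neck is 35 mm across (its lip tapers to 30 mm at the rim), 42.5 mm over the thread, and ends 36 mm below the rim on a shoulder flange 45 mm wide. When the cap is home its lower edge is 31 mm below the rim (103 mm above the bottle's origin)
- cap_top (a point): centre of the cap's top, 36 mm above its origin. Home is a hard stop: the top sits on the rim and the lugs meet stops at the thread's lower ends (0.3 N m is tight enough; running free it takes under 0.15), with the cap's x axis parallel to the bottle's x axis, either way round, within 5 degrees; a quarter turn back (anticlockwise) x is parallel to the bottle's y axis, the cap 2 to 4 mm up
- rack: fixed steel bottle rack, 96 x 214 mm, with two square pockets 40 mm high, 110 mm apart, centres at local y = -55 and +55 mm; origin on the bench under its centre
- taped_bottle: bystander: a bottle of the same shape in the rack's other pocket, already capped and with a strip of paper tape over the cap, 144 mm high; origin at the centre of its underside
- tape_roll: bystander: roll of tape lying flat, 67 mm wide, 19 mm high
- timer: bystander: small bench timer, 41 x 66 x 54 mm
- marker: bystander: marker pen lying flat, 126 mm long
- thread (a point): on the neck axis, 18 mm below the rim, at the upper ends of a rounded double-start right-hand thread, 15 mm lead: a quarter turn clockwise from above lowers the cap 3.75 mm; axial play 1.4 mm. Set straight down at any yaw, the cap stops on it 5 to 13 mm above home; half a turn to a full turn clockwise brings it home. If it binds above 3 mm it is crossed: lift off and restart, turned a little

How it is judged:
By the outcome, as a careful person would: the job done as asked, in the order asked, and still so for the second after the job is handed in, while the arm keeps its last pose, push and grip.
It also fails if it takes over 64 s, if anything falls off the work surface, if the arm or the gripper's body presses on something with over 40 N, if the wrist force passes 120 N, or if a joint passes its speed limit or range.

## Working session

There is one attempt and no reset: what is moved stays moved. The work goes in short steps, Python scripts to look and compute and a tool call to move; the robot and the scene stay as the last step left them, time stands still between calls to the robot, and variables do not carry over. Pictures are saved under pics/ and viewed, at most 10 in all, crops included, and the job is handed in when it is done.

Besides the shell and the picture viewer there is one more tool, called after "Request:" as name(argument=value, ...), one argument or row to a line, values as JSON. step_arm: Moves the arm, as the interface text tells. Shift numbers are shares of 0.25 m and turn numbers shares of pi/2 rad, none past 1 either way. Its arguments: {"type":"object","properties":{"series":{"type":"array","items":{"type":"object","properties":{"x":{"type":"number"},"y":{"type":"number"},"z":{"type":"number"},"rx":{"type":"number"},"ry":{"type":"number"},"rz":{"type":"number"}}}},"claw":{"type":"number"},"squeeze":{"type":"number"}},"required":["series"]}

```bash
mkdir -p pics
cat > h.py <<'E'
import numpy as np, cv2, json
from plant import robot, optics, order
def model(n):
    m=optics.camera_model(n); f=200/np.tan(np.radians(m["vertical_fov"])/2)
    return f,m["cx"],m["cy"],np.array(m["R"]),np.array(m["t"])
def proj(m,X):
    f,cx,cy,R,t=m; c=R@np.array(X,float)+t; return np.array([cx+f*c[0]/c[2],cy+f*c[1]/c[2]])
def ray(m,u,v):
    f,cx,cy,R,t=m; return -R.T@t, R.T@np.array([(u-cx)/f,(v-cy)/f,1])
def atz(m,u,v,z):
    o,d=ray(m,u,v); return o+d*(z-o[2])/d[2]
def shot(n,fn):
    im=optics.get_image(n)[:,:,::-1].copy(); cv2.imwrite("pics/"+fn,im); return im
E
python3 - <<'E'
from h import *
np.set_printoptions(precision=3,suppress=True)
a=shot("scene","scene0.png");b=shot("side","side0.png");shot("wrist","wrist0.png")
for n in("scene","side","wrist"):
    m=model(n);print(n,m[0],m[1],m[2],-m[3].T@m[4]);print(m[3]);print(optics.camera_model(n).keys())
print(robot.read_state())
E
```

```text
scene 477.48661767362114 327.7806508713689 197.0115361412146 [-156.121  837.676  651.007]
[[-0.767 -0.641 -0.022]
 [-0.295  0.383 -0.875]
 [ 0.569 -0.665 -0.483]]
dict_keys(['vertical_fov', 'cx', 'cy', 'R', 't'])
side 371.2480348712741 316.80092282302803 198.34824037614487 [476.026 775.702 576.63 ]
[[-0.997 -0.07  -0.013]
 [-0.027  0.533 -0.846]
 [ 0.066 -0.843 -0.534]]
dict_keys(['vertical_fov', 'cx', 'cy', 'R', 't'])
wrist 338.7243074116912 319.4617878865696 198.8971174368734 [130.61  616.482 375.496]
[[ 0.337  0.942 -0.001]
 [ 0.889 -0.318  0.329]
 [ 0.31  -0.112 -0.944]]
dict_keys(['vertical_fov', 'cx', 'cy', 'R', 't'])
{'time': 0.15, 'joint_positions': array([ 1.122,  0.491,  1.559,  0.   ,  1.092, -0.106]), 'joint_velocities': array([ 0.001, -0.   , -0.002,  0.001, -0.001,  0.   ]), 'joint_efforts': array([  0.002, -61.871, -26.169,  -0.   ,   0.003,   0.   ]), 'eef_pos': array([209.954, 588.47 , 193.566]), 'tcp_rot': array([-0.   ,  0.171,  0.985, -0.   ]), 'contact_force': array([-0.3  , -0.398,  0.403]), 'wrist_torque': array([-0.033,  0.003,  0.007]), 'gripper_force': 0.0, 'grip_width': 85.92680960572253}
```

View pics/scene0.png

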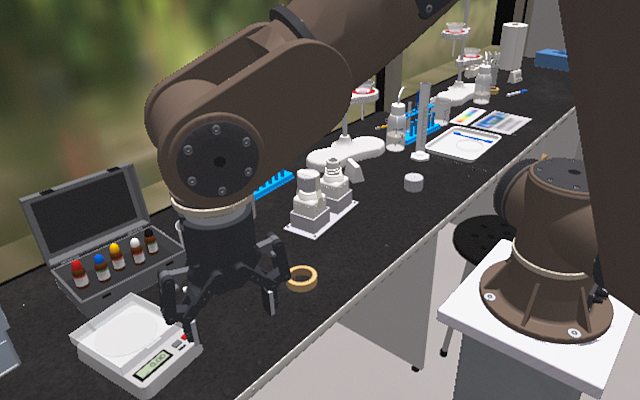

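View pics/side0.png

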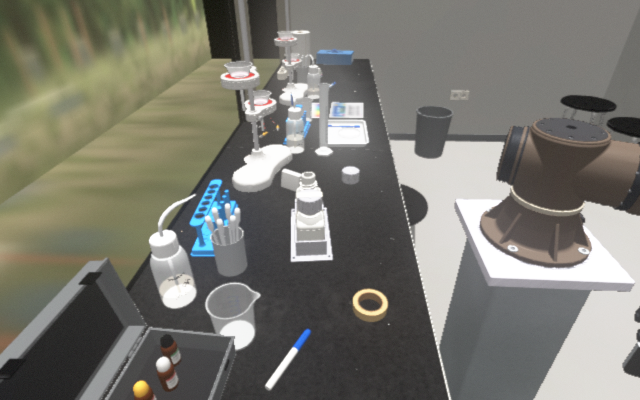

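Scene: the cap is at about (413,182), with the taped bottle near (307,190) and the open bottle behind it at (331,175). Side: the cap is at (350,174) and the rack at about (310,235). I'll take enlarged crops to measure from.

Run:
```python
from h import *
a=cv2.imread("pics/scene0.png");b=cv2.imread("pics/side0.png")
A=cv2.resize(a[140:245,275:435],None,fx=5,fy=5,interpolation=cv2.INTER_CUBIC)[:, :800]
B=cv2.resize(b[160:265,280:370],None,fx=5.6,fy=5.6,interpolation=cv2.INTER_CUBIC)
cv2.imwrite("pics/A.png",A);cv2.imwrite("pics/B.png",B);print(A.shape,B.shape)
s=model("scene");d=model("side")
for z in(0,36):print(z,atz(s,413,176 if z else 190,z),atz(d,350,171 if z else 180,z))
```

```text
(525, 800, 3) (588, 504, 3)
0 [ 443.77333584 -240.4106672     0.        ] [ 450.62034028 -248.75778168    0.        ]
36 [ 454.89918449 -254.48498147   36.        ] [ 451.91230823 -241.26662629   36.        ]
```

View pics/A.png

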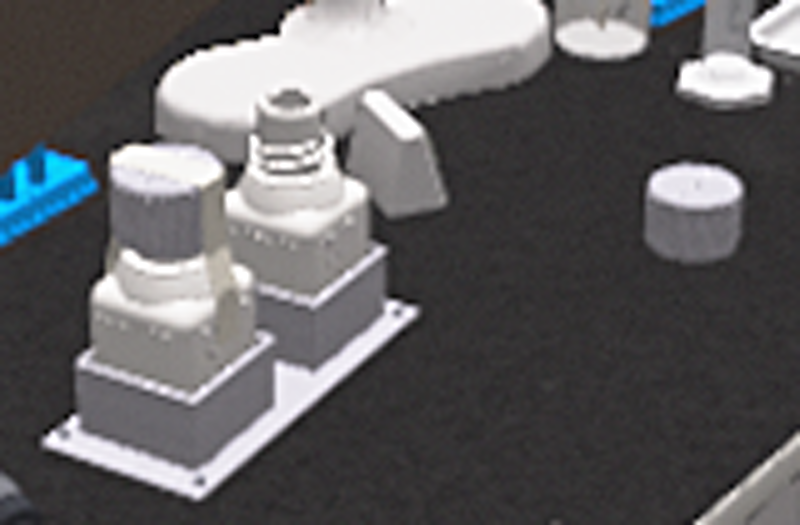

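View pics/B.png

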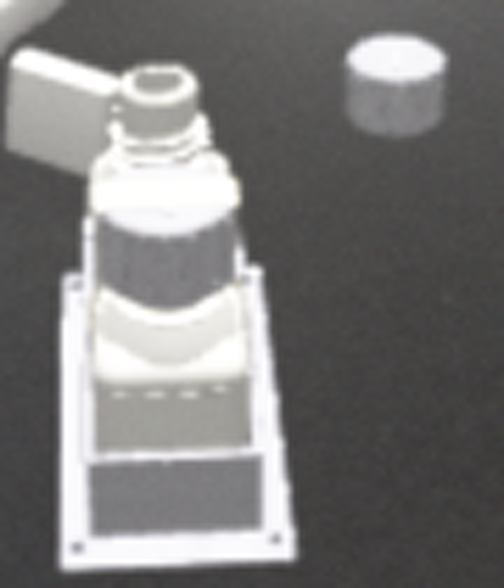

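Crop A shows the cap top centre at (694,186), the rim at (290,100), and rack plate corners at (45,443), (203,498) and (418,312). Crop B shows the cap top at (396,60), the rim at (160,78), and rack corners at (60,568), (295,556), (262,270) and (65,275).

```bash
cat > fit.py <<'E'
from h import *
from scipy.optimize import least_squares
s=model("scene");d=model("side")
P=lambda u,v:(275+u/5,140+v/5)
Q=lambda u,v:(280+u/5.6,160+v/5.6)
def tri(a,b,z):
    f=lambda X:np.r_[proj(s,[*X,z])-a,proj(d,[*X,z])-b]
    r=least_squares(f,[450,-200]);return r.x,r.fun
print("cap",tri(P(694,186),Q(396,60),36))
print("rim",tri(P(290,100),Q(160,78),142))
print("rims",atz(s,*P(290,100),142),atz(d,*Q(160,78),142))
for c in [(45,443),(203,498),(418,312)]:print("sc",atz(s,*P(*c),3)[:2])
for c in [(60,568),(295,556),(262,270),(65,275)]:print("sd",atz(d,*Q(*c),3)[:2])
E
python3 fit.py
```

```text
cap (array([ 448.95409587, -247.23303376]), array([-0.31746085,  0.26096674,  0.23452958, -0.60125165]))
rim (array([558.3239106 , -21.59886681]), array([ 0.16867869,  0.17734977, -0.16939209,  0.06440842]))
rims [559.36267351 -22.18418805 142.        ] [557.93829184 -21.94728219 142.        ]
sc [589.69758418 139.13102294]
sc [494.38807407 127.22669915]
sc [521.09829153 -82.7384485 ]
sd [587.7378243  141.63308269]
sd [492.33079031 129.01253165]
sd [515.84869756 -80.88792612]
sd [613.02217265 -71.46048941]
```

```bash
cat >> h.py <<'E'
from scipy.spatial.transform import Rotation as Ro
def rot():
    q=robot.read_state()["tcp_rot"]; return Ro.from_quat([q[1],q[2],q[3],q[0]])
def plan(target,yyaw=None):
    """shares to go to world TCP target, tool y at yaw (deg), pointing down"""
    r=rot();p=robot.read_state()["eef_pos"]
    t=r.inv().apply(np.array(target,float)-p)/250
    out=np.round(t,4)
    if yyaw is not None:
        a=np.radians(yyaw);y=[np.cos(a),np.sin(a),0];z=[0,0,-1];x=np.cross(y,z)
        rv=(r.inv()*Ro.from_matrix(np.array([x,y,z]).T)).as_rotvec()/(np.pi/2);print("xyz",out,"r",np.round(rv,4))
    else: print("xyz",out)
def brief():
    s=robot.read_state();R=rot().as_matrix()
    print("t %.2f"%s["time"],"p",np.round(s["eef_pos"],1),"yyaw %.1f"%np.degrees(np.arctan2(R[1,1],R[0,1])),"tilt",np.round(R[:2,2],3),"q",np.round(s["joint_positions"],2),"F",np.round(s["contact_force"],1),"M",np.round(s["wrist_torque"],2),"w %.1f g %.0f"%(s["grip_width"],s["gripper_force"]))
E
python3 -c "
from h import *
brief();plan((390,350,230),114)
s=model('scene');d=model('side')
print(atz(s,421,155,0),atz(d,325,151,0),'timer',atz(s,275+85,140+40,0))
m=model('wrist');print(proj(m,(210,588.5,100)))"
```

```text
t 0.15 p [210.  588.5 193.6] yyaw 70.4 tilt [-0.    -0.001] q [ 1.12  0.49  1.56  0.    1.09 -0.11] F [-0.3 -0.4  0.4] M [-0.03  0.    0.01] w 85.9 g 0
xyz [-0.9989 -0.6565 -0.1453] r [-5.000e-04 -3.000e-04 -4.849e-01]
[ 550.96770087 -469.62188312    0.        ] [ 540.36266356 -459.64644206    0.        ] timer [ 602.4114198  -199.12993083    0.        ]
[320.28790212 185.65690238]
```

Request:
step_arm(
  series=[
    {"x":-0.99,"y":-0.65,"z":-0.16,"rz":-0.48},
    {"x":-0.99,"y":-0.65,"z":-0.16,"rz":-0.48},
    {"x":-0.99,"y":-0.65,"z":-0.16,"rz":-0.48},
    {"x":-0.99,"y":-0.65,"z":-0.16,"rz":-0.48},
    {"x":-0.99,"y":-0.65,"z":-0.16,"rz":-0.48},
    {"x":-0.99,"y":-0.65,"z":-0.16,"rz":-0.48},
    {"x":-0.99,"y":-0.65,"z":-0.16,"rz":-0.48},
    {"x":-0.99,"y":-0.65,"z":-0.16,"rz":-0.48},
    {"x":-0.99,"y":-0.65,"z":-0.16,"rz":-0.48},
    {"x":-0.99,"y":-0.65,"z":-0.16,"rz":-0.48},
  ],
)

```text
$.series[0]: bad value
```

```bash
python3 -c "
from h import *
brief();plan((480,120,240),114)"
```

```text
t 0.15 p [210.  588.5 193.6] yyaw 70.4 tilt [-0.    -0.001] q [ 1.12  0.49  1.56  0.    1.09 -0.11] F [-0.3 -0.4  0.4] M [-0.03  0.    0.01] w 85.9 g 0
xyz [-1.6471 -1.402  -0.1847] r [-5.000e-04 -3.000e-04 -4.849e-01]
```

Request:
step_arm(
  series=[
    {"x":-0.99,"y":-0.65,"z":-0.16,"rx":0,"ry":0,"rz":-0.48},
    {"x":-0.99,"y":-0.65,"z":-0.16,"rx":0,"ry":0,"rz":-0.48},
    {"x":-0.99,"y":-0.65,"z":-0.16,"rx":0,"ry":0,"rz":-0.48},
    {"x":-0.99,"y":-0.65,"z":-0.16,"rx":0,"ry":0,"rz":-0.48},
    {"x":-0.99,"y":-0.65,"z":-0.16,"rx":0,"ry":0,"rz":-0.48},
    {"x":-0.99,"y":-0.65,"z":-0.16,"rx":0,"ry":0,"rz":-0.48},
    {"x":-0.99,"y":-0.65,"z":-0.16,"rx":0,"ry":0,"rz":-0.48},
    {"x":-0.99,"y":-0.65,"z":-0.16,"rx":0,"ry":0,"rz":-0.48},
    {"x":-0.99,"y":-0.65,"z":-0.16,"rx":0,"ry":0,"rz":-0.48},
    {"x":-0.99,"y":-0.65,"z":-0.16,"rx":0,"ry":0,"rz":-0.48},
  ],
)

```text
time: 0.98
eef_pos: [389.1, 351.6, 234.1]
tcp_rot: [0.0, -0.203, 0.979, 0.0]
contact_force: [0.8, -0.0, -0.4]
grip_width: 85.4
gripper_force: 0.0
```

```bash
python3 -c "
from h import *
brief();plan((480,120,240),114)"
```

```text
t 0.98 p [389.1 351.6 234.1] yyaw 113.4 tilt [0. 0.] q [ 0.61  0.31  1.75  0.    1.09 -1.37] F [ 0.8 -0.  -0.4] M [ 0.03 -0.01 -0.01] w 85.4 g 0
xyz [ 0.0345 -0.9946 -0.0239] r [ 0.0001  0.0001 -0.0066]
```

Request:
step_arm(
  series=[
    {"x":0.03,"y":-0.99,"z":-0.02,"rx":0,"ry":0,"rz":0},
    {"x":0.03,"y":-0.99,"z":-0.02,"rx":0,"ry":0,"rz":0},
    {"x":0.03,"y":-0.99,"z":-0.02,"rx":0,"ry":0,"rz":0},
    {"x":0.03,"y":-0.99,"z":-0.02,"rx":0,"ry":0,"rz":0},
    {"x":0.03,"y":-0.99,"z":-0.02,"rx":0,"ry":0,"rz":0},
    {"x":0.03,"y":-0.99,"z":-0.02,"rx":0,"ry":0,"rz":0},
  ],
)

```text
time: 1.48
eef_pos: [480.7, 121.7, 238.9]
tcp_rot: [-0.0, -0.205, 0.979, 0.0]
contact_force: [0.2, 0.8, -0.7]
grip_width: 85.2
gripper_force: 0.0
```

```bash
python3 -c "
from h import *
brief();plan((470,-90,240),113.4)"
```

```text
t 1.48 p [480.7 121.7 238.9] yyaw 113.6 tilt [-0.  0.] q [ 0.11  0.26  1.81  0.    1.08 -1.87] F [ 0.2  0.8 -0.7] M [0.06 0.   0.05] w 85.2 g 0
xyz [ 0.3785 -0.7585 -0.0046] r [ 0.0002 -0.0001  0.0026]
```

Request:
step_arm(
  series=[
    {"x":0.38,"y":-0.76,"z":0,"rx":0,"ry":0,"rz":0},
    {"x":0.38,"y":-0.76,"z":0,"rx":0,"ry":0,"rz":0},
    {"x":0.38,"y":-0.76,"z":0,"rx":0,"ry":0,"rz":0},
    {"x":0.38,"y":-0.76,"z":0,"rx":0,"ry":0,"rz":0},
    {"x":0.38,"y":-0.76,"z":0,"rx":0,"ry":0,"rz":0},
    {"x":0.38,"y":-0.76,"z":0,"rx":0,"ry":0,"rz":0},
  ],
)

```text
time: 1.98
eef_pos: [469.4, -93.6, 238.7]
tcp_rot: [-0.0, -0.203, 0.979, -0.0]
contact_force: [0.4, 0.1, -0.1]
grip_width: 85.7
gripper_force: 0.0
```

```bash
python3 -c "
from h import *
brief();plan((452,-247,150),113.4)
m=model('wrist');print(proj(m,(558,-22,142)),proj(m,(449,-247,36)))
shot('wrist','w1.png')"
```

```text
t 1.98 p [469.4 -93.6 238.7] yyaw 113.4 tilt [-0.    -0.001] q [-0.33  0.23  1.84 -0.    1.07 -2.31] F [ 0.4  0.1 -0.1] M [ 0.01 -0.01 -0.02] w 85.7 g 0
xyz [ 0.3072 -0.5352  0.3553] r [-0.0004 -0.0003 -0.    ]
[352.39922597 294.17434419] [197.49623574  86.0492067 ]
```

View pics/w1.png

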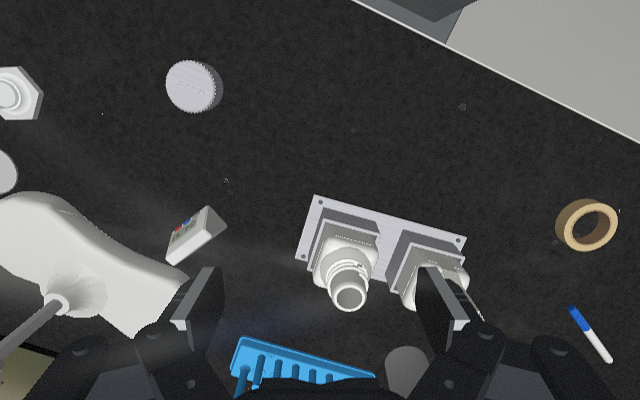

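The wrist view shows everything. The rim mouth is at about (349,297) and the cap top at (190,86), close to the predictions. I'll crop to refine, without spending another turn on measuring.

Run:
```python
from h import *
a=cv2.imread("pics/w1.png")
A=cv2.resize(a[50:125,150:240],None,fx=4.4,fy=4.4,interpolation=cv2.INTER_CUBIC)
B=cv2.resize(a[245:320,305:395],None,fx=4.4,fy=4.4,interpolation=cv2.INTER_CUBIC)
cv2.imwrite("pics/C.png",np.hstack([A,B]));print(A.shape)
m=model("wrist")
print(atz(m,190,86,36),atz(m,349,297,142))
```

```text
(330, 396, 3)
[ 452.03563361 -252.49745406   36.        ] [562.24625709 -21.9231158  142.        ]
```

View pics/C.png

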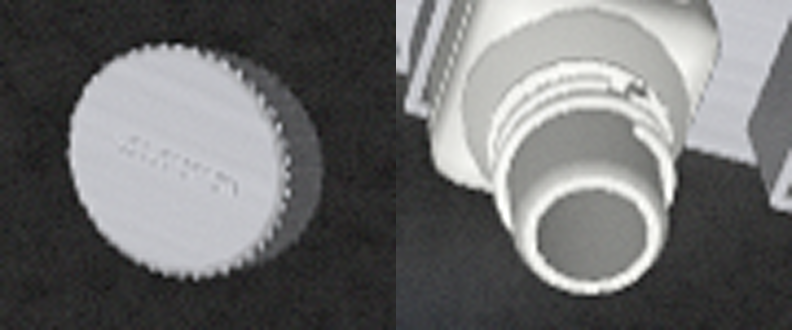

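Request:
step_arm(
  series=[
    {"x":0.3,"y":-0.53,"z":0.3,"rx":0,"ry":0,"rz":0},
    {"x":0.3,"y":-0.53,"z":0.3,"rx":0,"ry":0,"rz":0},
    {"x":0.3,"y":-0.53,"z":0.3,"rx":0,"ry":0,"rz":0},
    {"x":0.3,"y":-0.53,"z":0.3,"rx":0,"ry":0,"rz":0},
    {"x":0.3,"y":-0.53,"z":0.3,"rx":0,"ry":0,"rz":0},
    {"x":0.3,"y":-0.53,"z":0.3,"rx":0,"ry":0,"rz":0},
  ],
)

```text
time: 2.53
eef_pos: [453.6, -240.7, 162.5]
tcp_rot: [-0.001, -0.204, 0.979, 0.001]
contact_force: [0.7, 1.7, 0.2]
grip_width: 85.4
gripper_force: 0.0
```

Run:
```python
from h import *
brief()
m=model("wrist");im=shot("wrist","w2.png")
g=cv2.cvtColor(im,cv2.COLOR_BGR2GRAY);p=proj(m,(451,-250,36));print(p)
n,l,st,c=cv2.connectedComponentsWithStats((cv2.GaussianBlur(g,(5,5),0)>150).astype(np.uint8))
for i in range(1,n):
    if st[i,4]>300: print(st[i],c[i],atz(m,*c[i],36)[:2])
w=model  # bar yaw from view w1 computed at z=37
```

```text
t 2.53 p [ 453.6 -240.7  162.5] yyaw 113.5 tilt [-0.002  0.002] q [-0.62  0.37  1.86  0.    0.91 -2.6 ] F [0.7 1.7 0.2] M [ 0.01 -0.01 -0.  ] w 85.4 g 0
[312.31450544 169.90933612]
[   0    0   64  168 8790] [26.59522184 75.98703072] [ 472.05826218 -506.48647892]
[  355     0   285   143 11305] [576.08659885  69.89871738] [280.96782154 -77.87872962]
[  64  142   61   56 2424] [ 94.50041254 169.11468647] [ 531.13704127 -437.07626231]
[ 280  142   56   55 2367] [307.38022814 169.12716519] [ 452.14130476 -254.53090037]
[  18  225   73   74 2761] [ 58.13799348 257.5613908 ] [ 639.32145222 -452.78083731]
[  53  283  105   63 4558] [ 99.40039491 313.50241334] [ 691.44278617 -400.13505828]
[ 461  287  128   49 1568] [520.77359694 310.0880102 ] [505.28688026  19.90861516]
[ 263  289   55   72 1519] [289.17840685 330.93416722] [ 631.07848741 -201.45693123]
[397 304  23  41 441] [409.00680272 326.71201814] [573.05613061 -81.45648078]
[ 205  350   67   48 1527] [235.6719057  373.08709889] [ 712.17773234 -236.63252825]
```

View pics/w2.png

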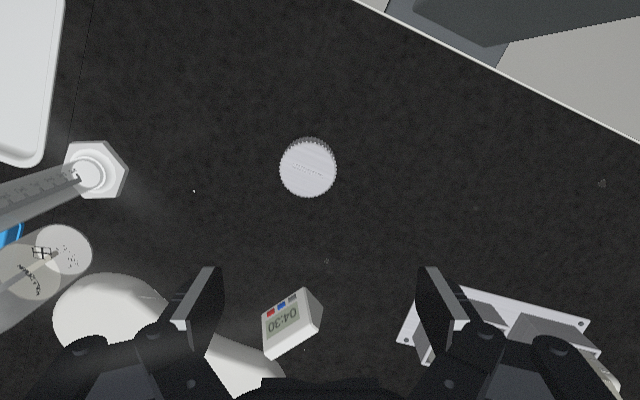

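The cap top is at about (308,168). Blending all the views puts the cap near (451,-251). I'll descend and re-measure from close up.

```bash
python3 -c "
from h import *
plan((451,-251,60),113.4)"
```

```text
xyz [ 0.0284 -0.0368  0.4135] r [ 0.001  -0.0004  0.0017]
```

Request:
step_arm(
  series=[
    {"x":0.03,"y":-0.037,"z":0.41,"rx":0,"ry":0,"rz":0},
    {"x":0.03,"y":-0.037,"z":0.41,"rx":0,"ry":0,"rz":0},
    {"x":0.03,"y":-0.037,"z":0.41,"rx":0,"ry":0,"rz":0},
    {"x":0.03,"y":-0.037,"z":0.41,"rx":0,"ry":0,"rz":0},
    {"x":0.03,"y":-0.037,"z":0.41,"rx":0,"ry":0,"rz":0},
  ],
)

```text
time: 3.0
eef_pos: [451.2, -250.9, 61.9]
tcp_rot: [-0.0, -0.205, 0.979, 0.0]
contact_force: [0.6, -0.7, 0.3]
grip_width: 85.3
gripper_force: 0.0
```

Run:
```python
from h import *
brief()
m=model("wrist");im=shot("wrist","w3.png")
g=cv2.cvtColor(im,cv2.COLOR_BGR2GRAY);print(proj(m,(451,-251,36)),proj(m,robot.read_state()["eef_pos"]))
n,l,st,c=cv2.connectedComponentsWithStats((cv2.GaussianBlur(g,(5,5),0)>150).astype(np.uint8))
for i in range(1,n):
    if st[i,4]>2000:
        k,_=cv2.findContours((l==i).astype(np.uint8),0,1); e=cv2.fitEllipse(cv2.convexHull(max(k,key=len)))
        print(st[i],e[0],e[1],atz(m,*e[0],36)[:2])
```

```text
t 3.00 p [ 451.2 -250.9   61.9] yyaw 113.7 tilt [-0.001  0.001] q [-0.64  0.52  1.96  0.    0.66 -2.62] F [ 0.6 -0.7  0.3] M [-0.05 -0.05  0.01] w 85.3 g 0
[320.92364536 216.11504335] [319.98592563 233.97164259]
[ 433    0  207  109 5674] (393.284423828125, -13.62744140625) (15.607466697692871, 97.20340728759766) [ 314.61865979 -268.70911139]
[   0  172   65   76 4048] (23.189105987548828, 210.48004150390625) (75.80985260009766, 88.498046875) [ 525.71610885 -431.94788117]
[ 276  177   80   76 4765] (315.5296325683594, 214.4442138671875) (76.11439514160156, 80.36564636230469) [ 451.33717159 -254.74129245]
[   0  346   57   54 2034] (19.55691909790039, 372.01959228515625) (43.30093002319336, 80.34415435791016) [ 667.93710981 -415.82907901]
```

View pics/w3.png

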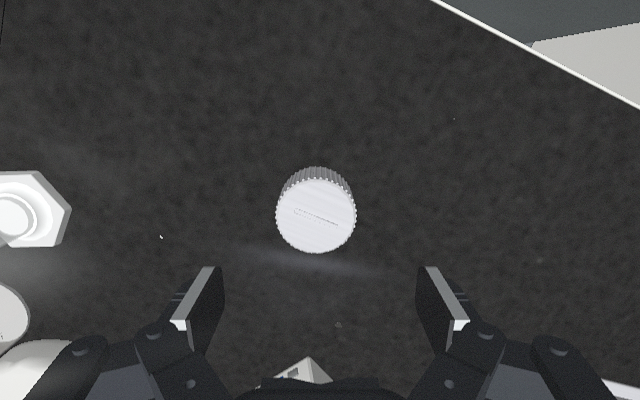

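The cap is at (315,214), about 3.5 mm to one side of the finger centreline, so I take its position as (451.4,-254.2). Next is the descent to grasp it.

Run:
```python
from h import *
plan((451.4,-254.2,2),112)
m=model("wrist");a=atz(m,293,209,37);b=atz(m,338,223,37);v=b-a;print("bar yaw",np.degrees(np.arctan2(v[1],v[0])),np.linalg.norm(v))
```

```text
xyz [ 0.0054 -0.0095  0.2435] r [-0.0006  0.0005  0.0184]
bar yaw 95.07203671831336 31.344853333202447
```

Request:
step_arm(
  series=[
    {"x":0.005,"y":-0.012,"z":0.2,"rx":0,"ry":0,"rz":0.02},
    {"x":0.005,"y":-0.012,"z":0.2,"rx":0,"ry":0,"rz":0.02},
    {"x":0.005,"y":-0.012,"z":0.235,"rx":0,"ry":0,"rz":0.02},
    {"x":0.005,"y":-0.012,"z":0.235,"rx":0,"ry":0,"rz":0.02},
  ],
)

```text
time: 3.38
eef_pos: [450.6, -255.3, 2.8]
tcp_rot: [-0.0, -0.189, 0.982, 0.0]
contact_force: [-0.1, 0.4, -0.3]
grip_width: 85.6
gripper_force: 0.0
```

Request:
step_arm(
  series=[
    {"x":0,"y":0,"z":0,"rx":0,"ry":0,"rz":0},
    {"x":0,"y":0,"z":0,"rx":0,"ry":0,"rz":0},
    {"x":0,"y":0,"z":0,"rx":0,"ry":0,"rz":0},
    {"x":0,"y":0,"z":0,"rx":0,"ry":0,"rz":0},
    {"x":0,"y":0,"z":0,"rx":0,"ry":0,"rz":0},
    {"x":0,"y":0,"z":0,"rx":0,"ry":0,"rz":0},
    {"x":0,"y":0,"z":0,"rx":0,"ry":0,"rz":0},
    {"x":0,"y":0,"z":0,"rx":0,"ry":0,"rz":0},
  ],
  claw=1,
  squeeze=60,
)

```text
time: 4.05
eef_pos: [450.5, -255.7, 2.8]
tcp_rot: [0.0, -0.189, 0.982, 0.0]
contact_force: [-0.2, 0.4, -1.0]
grip_width: -0.1
gripper_force: 0.0
```

Run:
```python
from h import *
brief();plan((480,-230,250),105)
```

```text
t 4.05 p [ 450.5 -255.7    2.8] yyaw 111.8 tilt [0. 0.] q [-0.64  0.63  1.99  0.    0.53 -2.59] F [-0.2  0.4 -1. ] M [ 0.02 -0.01 -0.01] w -0.1 g 0
xyz [-0.1477  0.052  -0.9889] r [0.     0.     0.0751]
```

The fingers closed on nothing, so I'll look.

Run:
```python
from h import *
a=shot("wrist","w4.png");b=shot("side","s4.png");c=shot("scene","c4.png")
B=cv2.resize(b[130:230,290:410],None,fx=3,fy=3,interpolation=cv2.INTER_CUBIC)
C=cv2.resize(c[110:210,350:470],None,fx=3,fy=3,interpolation=cv2.INTER_CUBIC)
A=cv2.resize(a[100:350,120:520],None,fx=.9*2*.9,fy=1.2,interpolation=cv2.INTER_AREA)
A=cv2.resize(a[120:400,160:480],(320,280))
o=np.zeros((600,730,3),np.uint8);o[:300,:360]=B;o[:300,365:725]=C;o[310:590,:320]=A
cv2.imwrite("pics/D.png",o);m=model("side");p=robot.read_state()["eef_pos"];print(proj(m,p),proj(model("scene"),p),proj(model("wrist"),p))
```

```text
[350.044219   178.18233664] [413.78692275 186.54987129] [321.17601452 232.95475718]
```

View pics/D.png

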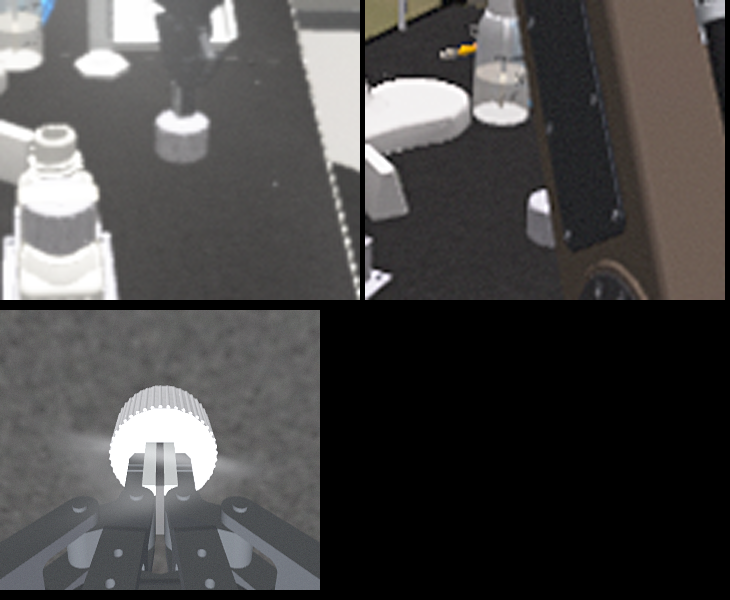

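The shut fingertips are hovering over the cap top, with the tip at about row 252, not around the skirt. I'll check the depth geometry: whether the tip or the cap is off the reported frame.

Run:
```python
from h import *
m=model("wrist");p=robot.read_state()["eef_pos"]
for d in(0,10,20,30,40,50):print(d,np.round(proj(m,p+[0,0,d]),1))
print("cam",-m[3].T@m[4],"fwd",m[3][2])
# fit cap top circle (x,y,z) in views: ellipse major/minor
im=cv2.imread("pics/w4.png");g=cv2.cvtColor(im,cv2.COLOR_BGR2GRAY)
n,l,st,c=cv2.connectedComponentsWithStats((g>225).astype(np.uint8))
i=1+np.argmax(st[1:,4]);print(st[i])
xs=np.where(g[225:262]>225)
for z in (0,20,36,50,70,90):
    X=np.array([451,-254,z]);t=m[3]@X+m[4];print(z,"px width",54*m[0]/t[2],proj(m,X))
# stereo scene+side free z
from scipy.optimize import least_squares
s=model("scene");d=model("side")
P=lambda u,v:(275+u/5,140+v/5);Q=lambda u,v:(280+u/5.6,160+v/5.6)
for nm,a,b in(("cap",P(694,186),Q(396,60)),("rim",P(290,100),Q(160,78))):
    r=least_squares(lambda X:np.r_[proj(s,X)-a,proj(d,X)-b],[450,-200,50]);print(nm,r.x,r.fun)
```

```text
0 [321.2 233. ]
10 [321.3 240.5]
20 [321.3 248.8]
30 [321.4 258.1]
40 [321.5 268.4]
50 [321.7 280.1]
cam [ 372.21793315 -287.87026438  184.59961298] fwd [ 0.30595395  0.12126959 -0.9442912 ]
[ 269  215  108   85 4691]
0 px width 90.31448137444093 [323.51987469 232.67109273]
20 px width 99.60250867925556 [323.91834695 248.2852754 ]
36 px width 108.53171244152581 [324.30142506 263.29623673]
50 px width 117.76985477060431 [324.69775716 278.82655734]
70 px width 134.0729950180774 [325.39718975 306.23390678]
90 px width 155.615141636811 [326.32138467 342.44859494]
cap [ 449.65098149 -249.77626211   34.22636226] [-0.10572979  0.43334667 -0.0175684  -0.48393745]
rim [557.76147186 -20.2190098  143.04645168] [-0.0095159   0.03833004 -0.00132311 -0.03772848]
```

Run:
```python
from h import *
s=model("scene");p=np.array([210,588.5,193.6]);y=np.array([.335,.942,0]);x=np.array([-.942,.335,0])
for h in(0,13,35,50):print(h,[np.round(proj(s,p+[0,0,h]+e*46*y)) for e in(-1,1)])
# wrist: fit tip pixels: open in w3 (222,267),(418,267); shut in w4 (320,252)
m=model("wrist");q=robot.read_state()["eef_pos"];R=rot().as_matrix()
from scipy.optimize import least_squares
f=lambda v:np.r_[proj(m,q+R@[v[0],-42.6,-v[1]]),proj(m,q+R@[v[0],42.6,-v[1]])]-np.array([222,267,418,267])
for o in ([222,267,418,267],):
    r=least_squares(f,[0,20]);print("open tip x,back",r.x,r.fun)
a=cv2.imread("pics/scene0.png")[280:360,150:300];g=cv2.cvtColor(a,cv2.COLOR_BGR2GRAY)
for v in(-1,): print(proj(m,q+R@[-7,0,-35]))
```

```text
0 [array([272., 340.]), array([203., 370.])]
13 [array([271., 333.]), array([201., 363.])]
35 [array([270., 320.]), array([198., 350.])]
50 [array([269., 311.]), array([196., 340.])]
open tip x,back [ 8.22246733 52.57914242] [ 1.74635587  0.04451258  1.679397   -0.04673343]
[321.45372893 275.51076153]
```

Run:
```python
from h import *
print([a for a in dir(robot) if a[0]!='_'],robot.grasp_offset)
m=model("wrist");q=robot.read_state()["eef_pos"];R=rot().as_matrix()
for h in(30,37,45):
  for x in(-11,0,11):print(h,x,proj(m,q+R@[x,0,-h]))
```

```text
['PlanningError', 'grasp_offset', 'read_state'] 18.700000000000003
30 -11 [321.39871201 276.99386934]
30 0 [321.41943007 258.10708546]
30 11 [321.44104262 238.40487888]
37 -11 [321.46526278 284.69633492]
37 0 [321.48827501 265.22088886]
37 11 [321.51232153 244.87010266]
45 -11 [321.54802155 294.27468406]
45 0 [321.57404634 274.08371055]
45 11 [321.60129839 252.94058553]
```

Scene and wrist views agree that the real fingertips sit about 40 mm behind the reported TCP. I'll calibrate by gently touching the cap top (z=36) with the shut fingers.

Request:
step_arm(
  series=[
    {"x":0,"y":0,"z":0.008,"rx":0,"ry":0,"rz":0},
    {"x":0,"y":0,"z":0.012,"rx":0,"ry":0,"rz":0},
    {"x":0,"y":0,"z":0.012,"rx":0,"ry":0,"rz":0},
  ],
)

```text
time: 4.45
eef_pos: [450.4, -255.6, -0.6]
tcp_rot: [-0.0, -0.189, 0.982, 0.0]
contact_force: [0.7, 0.5, -0.9]
grip_width: -0.1
gripper_force: 0.0
```

Request:
step_arm(
  series=[
    {"x":0,"y":0,"z":0.006,"rx":0,"ry":0,"rz":0},
    {"x":0,"y":0,"z":0.006,"rx":0,"ry":0,"rz":0},
  ],
)

```text
time: 4.62
eef_pos: [450.6, -255.7, -1.3]
tcp_rot: [0.0, -0.189, 0.982, -0.0]
contact_force: [-1.9, 1.7, 8.7]
grip_width: 0.0
gripper_force: 4.4
```

Request:
step_arm(
  series=[
    {"x":0,"y":0.005,"z":-0.03,"rx":0,"ry":0,"rz":0},
    {"x":0,"y":0.005,"z":-0.03,"rx":0,"ry":0,"rz":0},
    {"x":0,"y":0.005,"z":-0.03,"rx":0,"ry":0,"rz":0},
    {"x":0,"y":0.005,"z":-0.03,"rx":0,"ry":0,"rz":0},
    {"x":0,"y":0.005,"z":-0.03,"rx":0,"ry":0,"rz":0},
    {"x":0,"y":0.005,"z":-0.03,"rx":0,"ry":0,"rz":0},
    {"x":0,"y":0.005,"z":-0.03,"rx":0,"ry":0,"rz":0},
    {"x":0,"y":0.005,"z":-0.03,"rx":0,"ry":0,"rz":0},
  ],
  claw=0,
)

```text
time: 5.28
eef_pos: [450.0, -254.5, 5.6]
tcp_rot: [-0.0, -0.189, 0.982, 0.0]
contact_force: [0.5, 0.7, -0.1]
grip_width: 85.3
gripper_force: 0.0
```

Now down about 40 mm, to a reported z of about -35.

Request:
step_arm(
  series=[
    {"x":-0.002,"y":0,"z":0.08,"rx":0,"ry":0,"rz":0},
    {"x":-0.002,"y":0,"z":0.12,"rx":0,"ry":0,"rz":0},
    {"x":-0.002,"y":0,"z":0.15,"rx":0,"ry":0,"rz":0},
    {"x":-0.002,"y":0,"z":0.162,"rx":0,"ry":0,"rz":0},
    {"x":-0.002,"y":0,"z":0.162,"rx":0,"ry":0,"rz":0},
  ],
)

```text
time: 5.7
eef_pos: [450.2, -254.2, -35.5]
tcp_rot: [-0.0, -0.189, 0.982, 0.001]
contact_force: [0.0, 0.1, 0.0]
grip_width: 85.2
gripper_force: 0.0
```

Request:
step_arm(
  series=[
    {"x":0,"y":0,"z":0,"rx":0,"ry":0,"rz":0},
    {"x":0,"y":0,"z":0,"rx":0,"ry":0,"rz":0},
    {"x":0,"y":0,"z":0,"rx":0,"ry":0,"rz":0},
    {"x":0,"y":0,"z":0,"rx":0,"ry":0,"rz":0},
    {"x":0,"y":0,"z":0,"rx":0,"ry":0,"rz":0},
    {"x":0,"y":0,"z":0,"rx":0,"ry":0,"rz":0},
  ],
  claw=1,
  squeeze=60,
)

```text
time: 6.2
eef_pos: [450.8, -254.5, -33.8]
tcp_rot: [0.0, -0.189, 0.982, -0.0]
contact_force: [-1.1, 0.8, 7.2]
grip_width: 53.2
gripper_force: 61.9
```

Run:
```python
from h import *
brief();plan((480,-230,160),105)
```

```text
t 6.20 p [ 450.8 -254.5  -33.8] yyaw 111.8 tilt [ 0.001 -0.001] q [-0.64  0.69  2.    0.    0.44 -2.59] F [-1.1  0.8  7.2] M [ 0.18  0.21 -0.06] w 53.2 g 62
xyz [-0.1454  0.0471 -0.7753] r [-0.0005  0.0004  0.0751]
```

Gripped at width 53.2 mm. Now I lift and move to a standoff beside the bottle.

Request:
step_arm(
  series=[
    {"x":0,"y":0,"z":-0.1,"rx":0,"ry":0,"rz":0},
    {"x":0,"y":0,"z":-0.25,"rx":0,"ry":0,"rz":0},
    {"x":0,"y":0,"z":-0.5,"rx":0,"ry":0,"rz":0.1},
    {"x":0,"y":0,"z":-0.84,"rx":0,"ry":0,"rz":0.2},
    {"x":0,"y":0,"z":-0.84,"rx":0,"ry":0,"rz":0.35},
    {"x":0,"y":0,"z":-0.84,"rx":0,"ry":0,"rz":0.35},
    {"x":0,"y":0,"z":-0.84,"rx":0,"ry":0,"rz":0.35},
  ],
)

```text
time: 6.78
eef_pos: [452.0, -255.4, 180.8]
tcp_rot: [0.004, 0.088, 0.996, -0.002]
contact_force: [1.3, -1.4, -1.7]
grip_width: 53.0
gripper_force: 64.1
```

Run:
```python
from h import *
brief();plan((535,-110,178),80)
```

```text
t 6.78 p [ 452.  -255.4  180.8] yyaw 79.9 tilt [ 0.007 -0.005] q [-0.64  0.35  1.84  0.    0.94 -2.04] F [ 1.3 -1.4 -1.7] M [ 0.04 -0.01  0.01] w 53.0 g 64
xyz [-0.2242  0.631   0.0106] r [-0.0025  0.0051 -0.0016]
```

Request:
step_arm(
  series=[
    {"x":-0.22,"y":0.63,"z":0,"rx":0,"ry":0,"rz":0},
    {"x":-0.22,"y":0.63,"z":0,"rx":0,"ry":0,"rz":0},
    {"x":-0.22,"y":0.63,"z":0,"rx":0,"ry":0,"rz":0},
    {"x":-0.22,"y":0.63,"z":0,"rx":0,"ry":0,"rz":0},
    {"x":-0.22,"y":0.63,"z":0,"rx":0,"ry":0,"rz":0},
    {"x":-0.22,"y":0.63,"z":0,"rx":0,"ry":0,"rz":0},
  ],
)

```text
time: 7.28
eef_pos: [531.8, -106.4, 175.3]
tcp_rot: [0.0, 0.083, 0.997, 0.0]
contact_force: [-0.3, -0.7, -1.4]
grip_width: 53.2
gripper_force: 64.2
```

Run:
```python
from h import *
brief()
m=model("wrist");im=shot("wrist","w5.png");p=robot.read_state()["eef_pos"]
np.save("m5.npy",np.r_[m[0],m[1],m[2],m[3].ravel(),m[4]])
u=proj(m,(560.5,-24.5,142));print("rim pred",u,"tcp",proj(m,p+[0,0,37]))
x0=int(max(0,min(460,u[0]-90)));y0=int(max(0,min(260,u[1]-70)))
L=cv2.resize(im[y0:y0+140,x0:x0+180],None,fx=2.4*.92,fy=2.4*.92,interpolation=cv2.INTER_CUBIC)
M=cv2.resize(im,(400,250))
o=np.zeros((max(L.shape[0],250),L.shape[1]+400,3),np.uint8);o[:L.shape[0],:L.shape[1]]=L;o[:250,L.shape[1]:]=M
cv2.imwrite("pics/E.png",o);print(x0,y0,L.shape,o.shape)
```

```text
t 7.28 p [ 531.8 -106.4  175.3] yyaw 80.5 tilt [0. 0.] q [-0.32  0.4   1.78  0.    0.96 -1.72] F [-0.3 -0.7 -1.4] M [-0.04  0.05  0.03] w 53.2 g 64
rim pred [443.43833294 231.25060944] tcp [318.13502473 263.8992446 ]
353 161 (309, 397, 3) (309, 797, 3)
```

View pics/E.png

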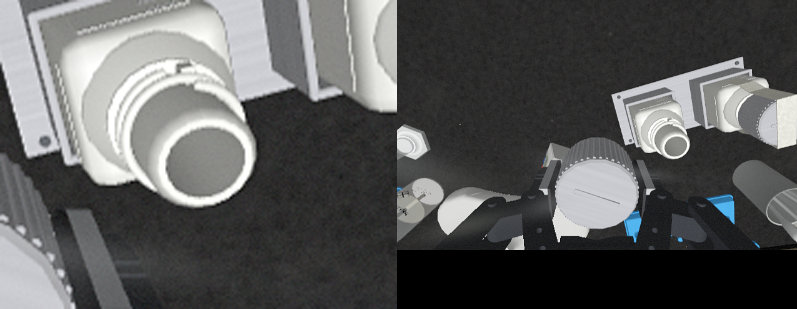

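The final picture shows the rim centre at about full-frame (446.3,233.9). The held cap's top is centred near (318,309), its bar clearly visible. I'll compute the relative offset from this one view.

Run:
```python
from h import *
v=np.load("m5.npy");m=(v[0],v[1],v[2],v[3:12].reshape(3,3),v[12:])
im=cv2.imread("pics/w5.png");g=cv2.GaussianBlur(cv2.cvtColor(im,cv2.COLOR_BGR2GRAY),(3,3),0)
def ell(mask,seed):
    n,l,st,c=cv2.connectedComponentsWithStats(mask.astype(np.uint8));i=l[seed[1],seed[0]];print("st",i,st[i])
    k,_=cv2.findContours((l==i).astype(np.uint8),0,1);return cv2.fitEllipse(cv2.convexHull(max(k,key=len)))
print("val",g[234,446],g[300,318],g[330,300])
for t in(150,165):
  print("hole",e:=ell((g<t),(446,236)),atz(m,*e[0],142))
for t in(150,165,180):
  e=ell(g>t,(300,325));print("cap",e,atz(m,*e[0],245))
s=lambda x,y:((x-397)*1.6,y*1.6)
a=atz(m,*s(575,188),246);b=atz(m,*s(620,206),246);w=b-a;print("bar",np.degrees(np.arctan2(w[1],w[0])))
print("rim",atz(m,446.3,233.9,142))
```

```text
val 137 202 204
st 18 [429 219  34  31 809]
hole ((445.42919921875, 234.1038360595703), (28.94257926940918, 35.02330017089844), 64.7159423828125) [562.92730272 -23.2329487  142.        ]
st 12 [428 219  35  31 851]
hole ((445.437255859375, 234.0553741455078), (29.869789123535156, 35.75107955932617), 67.0307846069336) [562.89081112 -23.22570689 142.        ]
st 24 [  249   255   138   132 13193]
cap ((310.66943359375, 318.6391906738281), (123.63064575195312, 160.3261260986328), 53.14282989501953) [ 536.6832285  -111.55123215  245.        ]
st 26 [  249   256   138   131 12916]
cap ((310.484619140625, 320.47198486328125), (121.99828338623047, 158.37232971191406), 56.255279541015625) [ 537.54570358 -111.77965118  245.        ]
st 15 [  249   256   135   131 12474]
cap ((309.3235778808594, 321.1142578125), (120.94485473632812, 154.8164520263672), 54.220977783203125) [ 537.77569193 -112.29402723  245.        ]
bar 54.746895810412305
rim [562.87095458 -22.62640286 142.        ]
```

Run:
```python
from h import *
from scipy.optimize import least_squares
v=np.load("m5.npy");m=(v[0],v[1],v[2],v[3:12].reshape(3,3),v[12:])
im=cv2.imread("pics/w5.png");g=cv2.GaussianBlur(cv2.cvtColor(im,cv2.COLOR_BGR2GRAY),(3,3),0)
print("axis pred",proj(m,(531.8,-106.4,245)))
# horizontal extent on rows, and vertical top edge
for r in(300,306,312,318):
    row=g[r,240:400]>150;k=np.where(row)[0];print(r,k[0]+240,k[-1]+240,end="; ")
c=g[230:395,318].astype(int);print("col",[(230+i,c[i]) for i in range(0,165,5)])
for u,w in((318,308),(318,311)):print(atz(m,u,w,245))
sub=g[280:345,270:365];d=cv2.createLineSegmentDetector().detect(sub)[0]
for L in d[:,0]:
    if np.hypot(L[2]-L[0],L[3]-L[1])>25:
        a=atz(m,L[0]+270,L[1]+280,246);b=atz(m,L[2]+270,L[3]+280,246);w=b-a;print(np.round(L),np.degrees(np.arctan2(w[1],w[0]))%180)
```

```text
axis pred [321.35298584 306.75078141]
300 254 386; 306 240 399; 312 253 385; 318 255 384; col [(230, np.int64(94)), (235, np.int64(95)), (240, np.int64(96)), (245, np.int64(96)), (250, np.int64(100)), (255, np.int64(154)), (260, np.int64(191)), (265, np.int64(200)), (270, np.int64(198)), (275, np.int64(206)), (280, np.int64(206)), (285, np.int64(202)), (290, np.int64(204)), (295, np.int64(203)), (300, np.int64(202)), (305, np.int64(203)), (310, np.int64(207)), (315, np.int64(202)), (320, np.int64(202)), (325, np.int64(204)), (330, np.int64(202)), (335, np.int64(204)), (340, np.int64(203)), (345, np.int64(203)), (350, np.int64(203)), (355, np.int64(202)), (360, np.int64(202)), (365, np.int64(148)), (370, np.int64(52)), (375, np.int64(50)), (380, np.int64(42)), (385, np.int64(30)), (390, np.int64(25))]
[ 532.16024674 -107.80430897  245.        ]
[ 533.56054793 -108.04260526  245.        ]
[16. 21. 86. 43.] 58.953005997866384
[84. 47. 15. 24.] 58.61382130274215
```

```bash
python3 -c "
from h import *
plan((562.1,-22.6,125),80.5)"
```

```text
xyz [-0.0646  0.3564  0.2013] r [-0.0001 -0.0001 -0.0014]
```

Request:
step_arm(
  series=[
    {"x":-0.065,"y":0.356,"z":0,"rx":0,"ry":0,"rz":0},
    {"x":-0.065,"y":0.356,"z":0,"rx":0,"ry":0,"rz":0},
    {"x":-0.065,"y":0.356,"z":0.05,"rx":0,"ry":0,"rz":0},
    {"x":-0.065,"y":0.356,"z":0.2,"rx":0,"ry":0,"rz":0},
    {"x":-0.065,"y":0.356,"z":0.2,"rx":0,"ry":0,"rz":0},
    {"x":-0.065,"y":0.356,"z":0.2,"rx":0,"ry":0,"rz":0},
  ],
)

```text
time: 7.83
eef_pos: [561.3, -24.5, 124.6]
tcp_rot: [-0.002, 0.086, 0.996, 0.0]
contact_force: [1.0, 0.4, -1.2]
grip_width: 53.5
gripper_force: 64.5
```

```bash
python3 -c "
from h import *
brief();plan((562.1,-22.6,100),80.5)"
```

```text
t 7.83 p [561.3 -24.5 124.6] yyaw 80.2 tilt [-0.004  0.001] q [-0.16  0.48  1.79 -0.    0.87 -1.56] F [ 1.   0.4 -1.2] M [ 0.01 -0.03  0.05] w 53.5 g 65
xyz [-0.002   0.0082  0.0982] r [-0.0001 -0.0023 -0.0036]
```

Request:
step_arm(
  series=[
    {"x":0,"y":0.002,"z":0.03,"rx":0,"ry":0,"rz":0},
    {"x":0,"y":0.002,"z":0.06,"rx":0,"ry":0,"rz":0},
    {"x":0,"y":0.002,"z":0.1,"rx":0,"ry":0,"rz":0},
    {"x":0,"y":0.002,"z":0.1,"rx":0,"ry":0,"rz":0},
  ],
)

```text
time: 8.17
eef_pos: [561.9, -23.4, 99.0]
tcp_rot: [-0.001, 0.085, 0.996, 0.0]
contact_force: [-0.7, 0.5, -2.0]
grip_width: 53.2
gripper_force: 64.5
```

```bash
python3 -c "
from h import *
brief();plan((562.1,-22.6,90),80.5)"
```

```text
t 8.17 p [561.9 -23.4  99. ] yyaw 80.2 tilt [-0.002  0.   ] q [-0.16  0.52  1.81  0.    0.81 -1.56] F [-0.7  0.5 -2. ] M [ 0.01  0.04 -0.  ] w 53.2 g 65
xyz [-0.0004  0.0031  0.0359] r [ 0.0001 -0.001  -0.0031]
```

No contact yet. Continuing down in small steps.

Request:
step_arm(
  series=[
    {"x":0,"y":0,"z":0.012,"rx":0,"ry":0,"rz":0},
    {"x":0,"y":0,"z":0.024,"rx":0,"ry":0,"rz":0},
    {"x":0,"y":0,"z":0.028,"rx":0,"ry":0,"rz":0},
    {"x":0,"y":0,"z":0.028,"rx":0,"ry":0,"rz":0},
  ],
)

```text
time: 8.5
eef_pos: [562.5, -23.1, 93.1]
tcp_rot: [-0.0, 0.085, 0.996, 0.0]
contact_force: [-1.0, -1.4, -2.5]
grip_width: 53.3
gripper_force: 64.5
```

Request:
step_arm(
  series=[
    {"x":0,"y":0,"z":0.006,"rx":0,"ry":0,"rz":0},
    {"x":0,"y":0,"z":0.012,"rx":0,"ry":0,"rz":0},
    {"x":0,"y":0,"z":0.012,"rx":0,"ry":0,"rz":0},
  ],
)

```text
time: 8.75
eef_pos: [562.4, -23.0, 90.5]
tcp_rot: [-0.0, 0.085, 0.996, 0.0]
contact_force: [-2.7, -1.0, 3.2]
grip_width: 53.1
gripper_force: 65.1
```

```bash
python3 -c "
from h import *
brief()"
```

```text
t 8.75 p [562.4 -23.   90.5] yyaw 80.3 tilt [-0.  0.] q [-0.16  0.53  1.82  0.    0.79 -1.56] F [-2.7 -1.   3.2] M [-0.15  0.53 -0.05] w 53.1 g 65
```

Request:
step_arm(
  series=[
    {"x":0,"y":0,"z":0.004,"rx":0,"ry":0,"rz":0},
    {"x":0,"y":0,"z":0.008,"rx":0,"ry":0,"rz":0},
    {"x":0,"y":0,"z":0.008,"rx":0,"ry":0,"rz":0},
  ],
)

```text
time: 9.0
eef_pos: [562.5, -22.9, 89.6]
tcp_rot: [0.0, 0.085, 0.996, -0.0]
contact_force: [-6.8, -0.4, 16.8]
grip_width: 53.1
gripper_force: 66.4
```

```bash
python3 -c "
from h import *
brief()"
```

```text
t 9.00 p [562.5 -22.9  89.6] yyaw 80.3 tilt [ 0.001 -0.   ] q [-0.16  0.53  1.82  0.    0.79 -1.56] F [-6.8 -0.4 16.8] M [-0.02  1.38 -0.01] w 53.1 g 66
```

Contact comes with a sideways force of -7 N in x, so the cap is probably riding on the lip taper. I'll ease 1.5 mm in -x.

Request:
step_arm(
  series=[
    {"x":0.003,"y":0,"z":-0.003,"rx":0,"ry":0,"rz":0},
    {"x":0.006,"y":0,"z":-0.003,"rx":0,"ry":0,"rz":0},
    {"x":0.006,"y":0,"z":0,"rx":0,"ry":0,"rz":0},
    {"x":0.006,"y":0,"z":0,"rx":0,"ry":0,"rz":0},
  ],
)

```text
time: 9.33
eef_pos: [560.9, -22.6, 88.1]
tcp_rot: [-0.0, 0.085, 0.996, 0.0]
contact_force: [-1.3, -0.7, -1.0]
grip_width: 53.0
gripper_force: 64.5
```

```bash
python3 -c "
from h import *
brief()"
```

```text
t 9.33 p [560.9 -22.6  88.1] yyaw 80.3 tilt [-0.  0.] q [-0.16  0.53  1.83  0.    0.78 -1.56] F [-1.3 -0.7 -1. ] M [-0.05  0.28  0.07] w 53.0 g 65
```

The force has cleared and it's free. Continuing down to the thread.

Request:
step_arm(
  series=[
    {"x":0.001,"y":0,"z":0.005,"rx":0,"ry":0,"rz":0},
    {"x":0.002,"y":0,"z":0.008,"rx":0,"ry":0,"rz":0},
    {"x":0.002,"y":0,"z":0.012,"rx":0,"ry":0,"rz":0},
    {"x":0.002,"y":0,"z":0.012,"rx":0,"ry":0,"rz":0},
  ],
)

```text
time: 9.67
eef_pos: [560.5, -22.6, 85.1]
tcp_rot: [-0.0, 0.085, 0.996, 0.0]
contact_force: [-2.4, -0.3, 1.6]
grip_width: 53.2
gripper_force: 64.9
```

```bash
python3 -c "
from h import *
brief()"
```

```text
t 9.67 p [560.5 -22.6  85.1] yyaw 80.3 tilt [-0.  0.] q [-0.16  0.54  1.83  0.    0.78 -1.56] F [-2.4 -0.3  1.6] M [-0.03  0.42  0.02] w 53.2 g 65
```

Request:
step_arm(
  series=[
    {"x":0.001,"y":0,"z":0.004,"rx":0,"ry":0,"rz":0},
    {"x":0.002,"y":0,"z":0.008,"rx":0,"ry":0,"rz":0},
    {"x":0.002,"y":0,"z":0.008,"rx":0,"ry":0,"rz":0},
  ],
)

```text
time: 9.92
eef_pos: [560.8, -22.7, 84.7]
tcp_rot: [0.001, 0.085, 0.996, -0.0]
contact_force: [-5.2, 0.4, 16.1]
grip_width: 53.3
gripper_force: 66.4
```

```bash
python3 -c "
from h import *
brief()"
```

```text
t 9.92 p [560.8 -22.7  84.7] yyaw 80.3 tilt [ 0.002 -0.   ] q [-0.16  0.54  1.83 -0.    0.77 -1.56] F [-5.2  0.4 16.1] M [-0.11  0.89 -0.  ] w 53.3 g 66
```

It stops firmly on the thread about 7.6 mm above home. I'll start screwing clockwise, descending with the lead.

Request:
step_arm(
  series=[
    {"x":0.002,"y":0,"z":0,"rx":0,"ry":0,"rz":0.08},
    {"x":0.002,"y":0,"z":0.001,"rx":0,"ry":0,"rz":0.16},
    {"x":0.002,"y":0,"z":0.003,"rx":0,"ry":0,"rz":0.24},
    {"x":0.002,"y":0,"z":0.004,"rx":0,"ry":0,"rz":0.32},
    {"x":0.002,"y":0,"z":0.005,"rx":0,"ry":0,"rz":0.4},
    {"x":0.002,"y":0,"z":0.006,"rx":0,"ry":0,"rz":0.48},
    {"x":0.002,"y":0,"z":0.007,"rx":0,"ry":0,"rz":0.5},
  ],
)

```text
time: 10.5
eef_pos: [560.2, -22.2, 82.8]
tcp_rot: [0.001, 0.463, 0.886, 0.001]
contact_force: [-4.8, 3.6, 17.1]
grip_width: 53.0
gripper_force: 66.4
```

```bash
python3 -c "
from h import *
brief()"
```

```text
t 10.50 p [560.2 -22.2  82.8] yyaw 34.8 tilt [0.002 0.   ] q [-0.16  0.54  1.83  0.    0.77 -0.77] F [-4.8  3.6 17.1] M [0.51 0.78 0.01] w 53.0 g 66
```

Request:
step_arm(
  series=[
    {"x":0.002,"y":0,"z":0,"rx":0,"ry":0,"rz":0.08},
    {"x":0.002,"y":0,"z":0.001,"rx":0,"ry":0,"rz":0.16},
    {"x":0.002,"y":0,"z":0.002,"rx":0,"ry":0,"rz":0.24},
    {"x":0.002,"y":0,"z":0.003,"rx":0,"ry":0,"rz":0.32},
    {"x":0.002,"y":0,"z":0.005,"rx":0,"ry":0,"rz":0.4},
    {"x":0.002,"y":0,"z":0.006,"rx":0,"ry":0,"rz":0.48},
    {"x":0.002,"y":0,"z":0.007,"rx":0,"ry":0,"rz":0.56},
    {"x":0.002,"y":0,"z":0.009,"rx":0,"ry":0,"rz":0.64},
    {"x":0.002,"y":0,"z":0.01,"rx":0,"ry":0,"rz":0.72},
    {"x":0.002,"y":0,"z":0.011,"rx":0,"ry":0,"rz":0.8},
  ],
)

```text
time: 11.33
eef_pos: [561.3, -21.7, 80.1]
tcp_rot: [0.001, 0.894, 0.449, 0.002]
contact_force: [3.0, 4.8, 11.3]
grip_width: 53.2
gripper_force: 65.7
```

```bash
python3 -c "
from h import *
brief()"
```

```text
t 11.33 p [561.3 -21.7  80.1] yyaw -36.7 tilt [0.005 0.   ] q [-0.16  0.54  1.83  0.    0.76  0.48] F [ 3.   4.8 11.3] M [ 0.82 -0.44  0.25] w 53.2 g 66
```

Request:
step_arm(
  series=[
    {"x":0.002,"y":0,"z":0,"rx":0,"ry":0,"rz":0.08},
    {"x":0.003,"y":0,"z":0.001,"rx":0,"ry":0,"rz":0.16},
    {"x":0.003,"y":0,"z":0.003,"rx":0,"ry":0,"rz":0.24},
    {"x":0.003,"y":0,"z":0.004,"rx":0,"ry":0,"rz":0.32},
    {"x":0.003,"y":0,"z":0.006,"rx":0,"ry":0,"rz":0.4},
    {"x":0.003,"y":0,"z":0.007,"rx":0,"ry":0,"rz":0.48},
    {"x":0.003,"y":0,"z":0.008,"rx":0,"ry":0,"rz":0.56},
    {"x":0.003,"y":0,"z":0.009,"rx":0,"ry":0,"rz":0.6},
  ],
)

```text
time: 12.0
eef_pos: [562.4, -21.9, 77.9]
tcp_rot: [0.0, 1.0, -0.006, 0.003]
contact_force: [5.0, 0.5, 9.5]
grip_width: 53.6
gripper_force: 65.6
```

```bash
python3 -c "
from h import *
brief()"
```

```text
t 12.00 p [562.4 -21.9  77.9] yyaw -90.7 tilt [ 0.006 -0.001] q [-0.16  0.55  1.83  0.    0.75  1.43] F [5.  0.5 9.5] M [-0.16 -0.83  0.2 ] w 53.6 g 66
```

Request:
step_arm(
  series=[
    {"x":0.002,"y":0,"z":0,"rx":0,"ry":0,"rz":0.08},
    {"x":0.003,"y":0,"z":0.001,"rx":0,"ry":0,"rz":0.16},
    {"x":0.003,"y":0,"z":0.003,"rx":0,"ry":0,"rz":0.24},
    {"x":0.003,"y":0,"z":0.004,"rx":0,"ry":0,"rz":0.32},
    {"x":0.003,"y":0,"z":0.006,"rx":0,"ry":0,"rz":0.4},
    {"x":0.003,"y":0,"z":0.007,"rx":0,"ry":0,"rz":0.48},
    {"x":0.003,"y":0,"z":0.008,"rx":0,"ry":0,"rz":0.52},
  ],
)

```text
time: 12.58
eef_pos: [563.4, -22.9, 76.7]
tcp_rot: [-0.0, 0.915, -0.403, 0.004]
contact_force: [1.1, -9.0, 20.1]
grip_width: 53.0
gripper_force: 66.6
```

```bash
python3 -c "
from h import *
brief()"
```

```text
t 12.58 p [563.4 -22.9  76.7] yyaw -137.5 tilt [ 0.007 -0.002] q [-0.16  0.55  1.83 -0.    0.75  2.24] F [ 1.1 -9.  20.1] M [-1.28 -0.16  0.33] w 53.0 g 67
```

Request:
step_arm(
  series=[
    {"x":0.0025,"y":0.0025,"z":-0.002,"rx":0,"ry":0,"rz":0},
    {"x":0.0025,"y":0.0025,"z":-0.002,"rx":0,"ry":0,"rz":0},
    {"x":0.0025,"y":0.0025,"z":-0.002,"rx":0,"ry":0,"rz":0},
  ],
)

```text
time: 12.83
eef_pos: [563.1, -23.1, 76.7]
tcp_rot: [-0.001, 0.916, -0.4, 0.003]
contact_force: [2.6, -2.1, 13.5]
grip_width: 53.0
gripper_force: 66.0
```

```bash
python3 -c "
from h import *
brief()"
```

```text
t 12.83 p [563.1 -23.1  76.7] yyaw -137.2 tilt [ 0.007 -0.001] q [-0.16  0.55  1.83 -0.    0.75  2.24] F [ 2.6 -2.1 13.5] M [-0.33 -0.48 -0.08] w 53.0 g 66
```

Request:
step_arm(
  series=[
    {"x":0,"y":0,"z":0,"rx":0,"ry":0,"rz":0.04},
    {"x":0,"y":0,"z":0.001,"rx":0,"ry":0,"rz":0.08},
    {"x":0,"y":0,"z":0.001,"rx":0,"ry":0,"rz":0.08},
  ],
)

```text
time: 13.08
eef_pos: [562.9, -23.2, 76.7]
tcp_rot: [-0.001, 0.889, -0.459, 0.003]
contact_force: [1.3, -3.4, 17.1]
grip_width: 53.0
gripper_force: 66.3
```

```bash
python3 -c "
from h import *
brief()"
```

```text
t 13.08 p [562.9 -23.2  76.7] yyaw -144.6 tilt [ 0.006 -0.001] q [-0.16  0.55  1.83 -0.    0.75  2.37] F [ 1.3 -3.4 17.1] M [-0.56 -0.16 -0.22] w 53.0 g 66
```

Request:
step_arm(
  series=[
    {"x":0,"y":0.001,"z":0,"rx":0,"ry":0,"rz":0.03},
    {"x":0,"y":0.001,"z":-0.001,"rx":0,"ry":0,"rz":0.06},
    {"x":0,"y":0.001,"z":-0.001,"rx":0,"ry":0,"rz":0.06},
  ],
)

```text
time: 13.33
eef_pos: [562.6, -23.2, 76.7]
tcp_rot: [-0.001, 0.866, -0.5, 0.003]
contact_force: [1.6, -4.1, 14.7]
grip_width: 53.5
gripper_force: 66.1
```

```bash
python3 -c "
from h import *
brief()"
```

```text
t 13.33 p [562.6 -23.2  76.7] yyaw -149.9 tilt [ 0.006 -0.001] q [-0.16  0.55  1.83 -0.    0.75  2.46] F [ 1.6 -4.1 14.7] M [-0.53 -0.23 -0.08] w 53.5 g 66
```

Request:
step_arm(
  series=[
    {"x":0,"y":0.001,"z":0,"rx":0,"ry":0,"rz":0.03},
    {"x":0,"y":0.001,"z":0,"rx":0,"ry":0,"rz":0.04},
    {"x":0,"y":0.001,"z":0,"rx":0,"ry":0,"rz":0.04},
  ],
)

```text
time: 13.58
eef_pos: [562.3, -23.7, 76.7]
tcp_rot: [-0.001, 0.851, -0.525, 0.003]
contact_force: [0.7, -6.2, 14.3]
grip_width: 52.6
gripper_force: 66.1
```

```bash
python3 -c "
from h import *
brief()"
```

```text
t 13.58 p [562.3 -23.7  76.7] yyaw -153.4 tilt [ 0.006 -0.002] q [-0.16  0.55  1.84 -0.    0.75  2.52] F [ 0.7 -6.2 14.3] M [-0.99 -0.09  0.21] w 52.6 g 66
```

Request:
step_arm(
  series=[
    {"x":0.001,"y":0.001,"z":-0.001,"rx":0,"ry":0,"rz":0.02},
    {"x":0.001,"y":0.001,"z":-0.001,"rx":0,"ry":0,"rz":0.035},
    {"x":0.001,"y":0.001,"z":-0.001,"rx":0,"ry":0,"rz":0.035},
  ],
)

```text
time: 13.83
eef_pos: [561.9, -24.2, 76.8]
tcp_rot: [-0.0, 0.836, -0.548, 0.003]
contact_force: [-0.1, -7.1, 12.5]
grip_width: 53.0
gripper_force: 65.9
```

```bash
python3 -c "
from h import *
brief()"
```

```text
t 13.83 p [561.9 -24.2  76.8] yyaw -156.5 tilt [ 0.005 -0.002] q [-0.16  0.55  1.84 -0.    0.75  2.57] F [-0.1 -7.1 12.5] M [-1.26 -0.05  0.57] w 53.0 g 66
```

Request:
step_arm(
  series=[
    {"x":0,"y":0.001,"z":0,"rx":0,"ry":0,"rz":0.02},
    {"x":0,"y":0.001,"z":0,"rx":0,"ry":0,"rz":0.03},
    {"x":0,"y":0.001,"z":0,"rx":0,"ry":0,"rz":0.03},
  ],
)

```text
time: 14.08
eef_pos: [561.8, -24.4, 76.8]
tcp_rot: [-0.0, 0.824, -0.567, 0.003]
contact_force: [0.7, -8.8, 12.8]
grip_width: 53.1
gripper_force: 65.6
```

```bash
python3 -c "
from h import *
brief()"
```

```text
t 14.08 p [561.8 -24.4  76.8] yyaw -159.1 tilt [ 0.005 -0.003] q [-0.16  0.55  1.84 -0.    0.75  2.62] F [ 0.7 -8.8 12.8] M [-1.31 -0.16  1.43] w 53.1 g 66
```

The torque rose sharply, 0.2→0.6→1.4 N m at about -156°, with z level: home. I'll measure the bar orientation numerically before backing off.

```bash
cat > bar.py <<'E'
from h import *
brief();m=model("wrist");p=robot.read_state()["eef_pos"];im=optics.get_image("wrist")
g=cv2.GaussianBlur(cv2.cvtColor(im,cv2.COLOR_RGB2GRAY),(3,3),0)
z=p[2]+34+36;c=proj(m,[p[0],p[1],z]).astype(int);x0,y0=c[0]-50,c[1]-32
d=cv2.createLineSegmentDetector().detect(g[y0:y0+68,x0:x0+100])[0]
R=rot().as_matrix();ty=np.degrees(np.arctan2(R[1,1],R[0,1]))
for L in ([] if d is None else d[:,0]):
    if np.hypot(L[2]-L[0],L[3]-L[1])>25:
        w=atz(m,L[2]+x0,L[3]+y0,z)-atz(m,L[0]+x0,L[1]+y0,z);a=np.degrees(np.arctan2(w[1],w[0]))%180
        print(np.round(L),"len %.0f bar yaw %.1f, tool-bar %.1f"%(np.linalg.norm(w),a,(ty-a)%180))
E
python3 bar.py
```

```text
t 14.08 p [561.8 -24.4  76.8] yyaw -159.1 tilt [ 0.005 -0.003] q [-0.16  0.55  1.84 -0.    0.75  2.62] F [ 0.7 -8.8 12.8] M [-1.31 -0.16  1.43] w 53.1 g 66
[17. 23. 87. 45.] len 29 bar yaw 0.2, tool-bar 20.7
[84. 48. 17. 26.] len 29 bar yaw 179.8, tool-bar 21.1
```

The bar is at about 0° against the rack's 6.8° (the bottle has taken up its play), so it's home and tight. Backing off about 95° anticlockwise with a 3 mm rise, in two stages.

Request:
step_arm(
  series=[
    {"x":0,"y":0,"z":-0.001,"rx":0,"ry":0,"rz":-0.06},
    {"x":-0.001,"y":-0.001,"z":-0.003,"rx":0,"ry":0,"rz":-0.14},
    {"x":-0.001,"y":-0.001,"z":-0.005,"rx":0,"ry":0,"rz":-0.22},
    {"x":-0.002,"y":-0.002,"z":-0.006,"rx":0,"ry":0,"rz":-0.3},
    {"x":-0.003,"y":-0.002,"z":-0.007,"rx":0,"ry":0,"rz":-0.38},
    {"x":-0.003,"y":-0.003,"z":-0.009,"rx":0,"ry":0,"rz":-0.46},
    {"x":-0.003,"y":-0.003,"z":-0.01,"rx":0,"ry":0,"rz":-0.54},
    {"x":-0.004,"y":-0.003,"z":-0.011,"rx":0,"ry":0,"rz":-0.62},
    {"x":-0.004,"y":-0.003,"z":-0.012,"rx":0,"ry":0,"rz":-0.7},
  ],
)

```text
time: 14.88
eef_pos: [561.1, -22.2, 78.3]
tcp_rot: [0.0, 0.999, -0.054, 0.001]
contact_force: [2.8, -1.8, -1.6]
grip_width: 53.4
gripper_force: 64.6
```

```bash
python3 bar.py
```

```text
t 14.88 p [561.1 -22.2  78.3] yyaw -96.2 tilt [ 0.002 -0.   ] q [-0.16  0.55  1.83 -0.    0.76  1.52] F [ 2.8 -1.8 -1.6] M [-0.32 -0.43 -0.02] w 53.4 g 65
[18. 23. 87. 45.] len 29 bar yaw 62.3, tool-bar 22.1
[86. 48. 18. 26.] len 29 bar yaw 61.9, tool-bar 22.5
```

Request:
step_arm(
  series=[
    {"x":0,"y":0,"z":-0.001,"rx":0,"ry":0,"rz":-0.08},
    {"x":0.001,"y":0,"z":-0.003,"rx":0,"ry":0,"rz":-0.16},
    {"x":0.001,"y":0,"z":-0.004,"rx":0,"ry":0,"rz":-0.24},
    {"x":0.001,"y":0,"z":-0.006,"rx":0,"ry":0,"rz":-0.32},
    {"x":0.001,"y":0,"z":-0.006,"rx":0,"ry":0,"rz":-0.37},
    {"x":0.001,"y":0,"z":-0.006,"rx":0,"ry":0,"rz":-0.37},
    {"x":0.001,"y":0,"z":-0.006,"rx":0,"ry":0,"rz":-0.37},
  ],
)

```text
time: 15.52
eef_pos: [560.7, -21.8, 79.7]
tcp_rot: [0.0, 0.973, 0.229, 0.0]
contact_force: [1.1, -0.2, -0.9]
grip_width: 53.1
gripper_force: 64.6
```

```bash
python3 bar.py
python3 - <<'E'
from h import *
# taped bottle / rack unchanged between side views?
a=cv2.imread("pics/side0.png")[195:265,285:345];b=shot("side","s9.png")[195:265,285:345]
print("side diff lower rack region",np.abs(a.astype(int)-b)[:].mean(axis=(1,2)).round(0)[::8])
E
```

```text
t 15.52 p [560.7 -21.8  79.7] yyaw -63.5 tilt [0.001 0.   ] q [-0.16  0.54  1.83  0.    0.76  0.95] F [ 1.1 -0.2 -0.9] M [ 0.14 -0.35  0.01] w 53.1 g 65
[19. 24. 89. 47.] len 30 bar yaw 95.0, tool-bar 21.5
[87. 49. 19. 27.] len 29 bar yaw 94.6, tool-bar 22.0
side diff lower rack region [ 5. 10. 10.  9. 10. 11.  9. 10.  6.]
```

```bash
python3 -c "
from h import *
brief();print(order.close_job())"
```

```text
t 15.62 p [560.6 -21.8  79.7] yyaw -63.4 tilt [0.001 0.   ] q [-0.16  0.54  1.83  0.    0.76  0.95] F [ 2.2  1.2 -1. ] M [ 0.1  -0.37  0.01] w 53.2 g 65
the job is handed in; nothing more can be done
None
```

The cap is screwed home (torque reached 1.4 N m, over the 0.3 N m needed) and backed off about a quarter turn, 2.9 mm up, with its bar at 95° against roughly 97° for the rack's y axis; the gripper still holds it, I saw no sign of anything else being disturbed, and the job was handed in at 15.6 s.

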